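# Press a filter cassette shut in the locking pliers

## Robot

A 7-joint arm with a two-finger parallel gripper is mounted at the origin on the work surface. World frame = base frame: x ahead of the robot, y to its left, z up, the work surface at z = 0. Lengths are in mm, angles in degrees, forces in N, time in s.
With the tool pointing down it reaches from about 400 to 750 mm from the base axis. Payload 19.5 kg.
Tool frame: the origin (TCP) lies at the very end of the fingers, on their centre line; the grasp point (between the pads) lies 19 mm behind it; z points along the fingers, y is the line along which they close (so a half turn about z gives the same grasp; the last joint's range is limited). The gripper opens to 85 mm and grips with 20 to 120 N. Pads are 22 mm wide; open, the fingers measure 114 mm over their backs; the gripper's body (76 mm by 85 mm) begins 54 mm behind the grasp point. The pads swing forward as they close: fully open they stand 13 mm farther back than shut.
Start: joints at [-74.066, 40.479, -1.581, 85.061, 1.261, 54.483, -4.326], TCP at [180.754, 545.823, 231.268] pointing down, gripper open.
Joint ranges: [-155.06, 155.06], [-18.47, 123.98], [-90, 86.84], [0, 140.48], [-83.41, 263.41], [0, 116], [-161.91, 161.91]. Speed limits (degrees/s): [108.29, 108.29, 147.25, 147.25, 172.46, 172.46, 172.46].

## Interface

Orientations are given as [roll, pitch, yaw] about the fixed x, y, z axes, in that order (R = Rz(yaw) Ry(pitch) Rx(roll)).
In Python, from cell import * gives the robot as it stands. The module is installed in compiled form; this text tells all that it offers.
- The arm moves only by the tool apply_moves, never from a script. Its argument "motion" is text: rows parted by semicolons, each of 6 numbers parted by spaces: the shift along the world's x, y, z in m, then the turn, a rotation vector about the world's x, y, z in rad. In form: tx ty tz rx ry rz; .... A call has 1 to 12 rows; each row is the pose to reach, as a shift and turn from the pose commanded when the call began; what a row does not reach only later rows make up. A row lasts 1/12 s, in which the tool goes at most 41.7 mm and 7.16 degrees, less where a joint would pass 70% of its speed; a pose out of reach is approached as far as the arm can. A call with a gripper value outside its range is refused whole. "gripper" is the finger opening in m, from 0 to 0.0854, set as the call begins (left out, the last holds). The fingers move at their own pace and stop on an object; "squeeze" is the grip in N (left out, the last holds). Time passes only in rows, so rows that repeat a pose let the fingers close. It gives the time, the measured TCP pose, the force, the opening and the grip force at its end, in the units of the state.
- observe(): the state, without advancing time (a new reading comes with each control period).
- camera(name): name is "scene" or "top" or "wrist"; returns a dict with "color" (480x640x3 uint8, blue, green, red), "fov_y" (degrees; the focal length in pixels is half the picture's height over the tangent of half this angle, whatever the lens; pixels are square), "cx", "cy" (the principal point, pixels), "dist" ([k1, k2, p1, p2, k3] as OpenCV has them; the pictures are not rectified), "R" (3x3) and "t" (3): a world point X has camera coordinates R X + t. Camera axes: x right, y down, z forward; pixel columns grow to the right and rows downward; lengths in mm; the calibration is good to about 2 mm. A picture is of the moment at which its call begins. There is no depth.
- finish_job(): hands the job in; it is judged then, once.
Trained networks look in a picture, given as the dict that the camera call returned (one of the last four; its "shot" number tells which), for a name from the list of things; names that differ only in an ending like _2 or _b are one class to them, and where a whole thing is asked for, a point or a joint stands for the part that bears it (a point fixed in the world has none). Each returns a list of dicts, best first, with "confidence" (0 to 1); they miss things now and then, are a little off and sometimes report something else, mostly with a low value. They report only what shows in the picture. A call takes as long as a camera call. They do not tell look-alikes from the thing itself.
- regions_of(picture, query): "pixels" (480x640 bool, what is visible of it).
- tip_of(picture, query): "location" ([x, y, z] in mm, in the coordinates of the camera as it stood for that picture, good to about 4 mm: a listed point, or the origin of a listed thing).
The state is a dict: "clock": time; "q": joint angles; "qvel": joint speeds; "effort": joint torques, N m; "eef_pos": TCP position; "eef_rot": TCP orientation; "force": force on the tool from outside, world axes, zero at the start; "moment": the same for the moment, N m; "grip_width": finger opening in mm; "finger_force": force on a finger pad.
Only numpy, scipy, OpenCV 4.12 (cv2) and the standard library are available. Lean on these libraries where they do the work, as an engineer would, in place of code of your own. Each camera call takes 0.05 s, during which the arm holds its last target. There are 200 camera calls.

## Task

Stand the open filter cassette in the nest between the jaws of the bench-mounted locking pliers, squeeze the handles until they snap over centre and stay locked on their own, never with more than 25 N on the moving handle, and let go of them for a moment. Then pull the release lever so that the pliers spring fully open, leaving the cassette standing in the nest with its cover pressed home. Leave everything else where it stands.

Things in the scene. Friction and masses are not known exactly. Their poses are not given: they have to be found in the camera images.
- cassette: The open filter cassette: white plastic block standing upright, 36 mm wide (y), 50 mm high (z). Body half: x -5 to +13 mm; 8 mm cover plate on the -x side, held 4 mm off it by a friction fit (open x -17 to -9, home -13 to -5), dark seal in the gap. 80 g. Origin: centre of the underside of the shut block. Pinch it across its width near the top. It may go into the nest either way round.
- cover (a joint): How far the cassette's cover has been pressed in, m: 0 open, 0.004 fully home. It takes about 3 N to move and stays where it is left.
- pliers: Steel locking pliers bolted down on an 8 mm plate. Origin at bench level under the pivot head. Two upright handles run to +y (to 140 mm, 14 mm wide, z 34 to 52 mm), jaws to -y. The +x handle (centre line x = 12 mm, screw knob to y = 155 mm) and +x jaw are fixed and rigid, the -x ones move; the moving jaw has a sprung pad. More than 60 N anywhere on the pliers bends them.
- nest (a point): Middle of the nest's floor, at (0, -85, 12) mm of the pliers, with their axes; the clamped cassette's origin ends here. Pocket 39 mm wide along y between low walls with flared tops (27 mm above the bench) for the 36 mm width. Open, the jaws leave x = -22 to +13 mm free: put the cassette's origin at x = -3 mm (turned round, -7 mm). Jaws: z 22 to 46 mm, clear of fingers on the cassette's y sides.
- handle (a joint): Angle of the moving handle, rad: 0 open. Pivot at (-12, 0) mm of the pliers; it swings towards the fixed handle (+x), parallel to it at 0.36. The dead centre depends on how the screw was left, unseen: anywhere from 0.15 to 0.33. The resistance rises to about 14 N, falls to nothing there, and the handle pulls itself on to a hard stop about 0.03 beyond and stays; let go sooner, it springs open.
- handle_grip (a point): Point in the black rubber sleeve on the moving handle (16 mm wide, 62 to 142 mm from its pivot, z 33 to 53 mm), on its centre line, 105 mm from the pivot, 43 mm up. Over 25 N on it overloads the linkage. Both handles measure 76 mm over all here when open (67 mm at 80 mm from the pivot), 39 to 57 mm locked. Axes: y along the handle away from the jaws, +x towards the fixed handle.
- lever (a joint): Angle of the release lever against the moving handle, rad: 0 at rest (sprung) to 0.6. It lies on top of the moving handle, pivoted on it 100 mm from the handle's pivot, and is pulled outwards (to -x of the pliers, away from the fixed handle). With the pliers locked it moves about 0.25 almost freely, then levers on the link and soon pops them open, with under 5 N.
- lever_tip (a point): Axis of the finger peg at the release lever's end, 65 mm up: upright round peg 12 mm across, from 33 to 85 mm above the bench, free all round, 200 mm from the handle's pivot in line with the handle. It swings with the handle: look where it is once the pliers are locked.
- jar: Bystander: small white-capped jar, 44 mm across, 60 mm high, origin under its centre.
- beaker: Bystander: small open plastic cup, 54 mm across, 60 mm high, origin under its centre.
- spray: Bystander: spray bottle, 70 mm across, 225 mm high, origin under its centre.
- sealed: Bystander: a finished filter cassette of the same kind, already shut (26 mm thick, no gap), standing upright near the back of the bench, origin under its centre. Not the one to press.
- driver: Bystander: screwdriver lying near the robot's base.
- weight: Bystander: steel balance weight, 38 mm across, 52 mm high, origin under its centre.
Not all that is in view belongs to the job. Leave any yellow look-alike of the cassette alone.

How it is judged:
By the outcome, as a careful person would: the job done as asked, in the order asked, and still so for the second after the job is handed in, with the robot touching nothing.
It also fails if it takes over 64 s, if anything falls off the work surface, if the arm or the gripper's body presses on something with over 40 N, if the wrist force passes 120 N, or if a joint passes its speed limit or range.

## Working session

There is one attempt and no reset: what is moved stays moved. The work goes in short steps, Python scripts to look and compute and a tool call to move; the robot and the scene stay as the last step left them, time stands still between calls to the robot, and variables do not carry over. Pictures are saved under pics/ and viewed, at most 12 in all, crops included, and the job is handed in when it is done.

Besides the shell and the picture viewer there is one more tool, called after "Call:" as name(argument=value, ...) on one line, values as JSON. apply_moves: Moves the arm, as the interface text tells. Its arguments: {"type":"object","properties":{"motion":{"type":"string"},"gripper":{"type":"number"},"squeeze":{"type":"number"}},"required":["motion"]}

```bash
mkdir -p pics; cat > h.py <<'E'
from cell import *
import numpy as np, cv2
def K(p):
    f=240/np.tan(np.radians(p["fov_y"]/2)); return np.array([[f,0,p["cx"]],[0,f,p["cy"]],[0,0,1]])
def w(p,c): return np.array(p["R"]).T@(np.array(c)-np.array(p["t"]))
def pix(p,X): 
    return cv2.projectPoints(np.array(X,float).reshape(-1,3),cv2.Rodrigues(np.array(p["R"],float))[0],np.array(p["t"],float),K(p),np.array(p["dist"],float))[0].reshape(-1,2)
def ray(p,uv,z):
    n=cv2.undistortPoints(np.array(uv,float).reshape(-1,1,2),K(p),np.array(p["dist"],float)).reshape(-1,2)
    o=w(p,[0,0,0]); out=[]
    for a in n:
        d=np.array(p["R"]).T@np.array([a[0],a[1],1]); out.append(o+d*(z-o[2])/d[2])
    return np.array(out)
def tips(p,qs):
    for q in qs:
        print(q,[(np.round(w(p,d["location"]),1).tolist(),round(d["confidence"],2)) for d in tip_of(p,q)[:3]])
E
python3 - <<'E'
from h import *
o=observe();print(o["eef_pos"],o["eef_rot"],o["grip_width"],o["clock"])
for n in("top","scene"):
    p=camera(n);cv2.imwrite(f"pics/{n}0.png",p["color"]);print(n,np.round(w(p,[0,0,0])))
    tips(p,["cassette","pliers","nest","handle_grip","lever_tip","jar","beaker","spray","sealed","weight","driver"])
E
```

```text
[180.70031245 545.61028791 230.86236331] [-1.79942236e+02  4.17755421e-04  1.61675674e+02] 85.55281114920648 0.0
top [ 387.  -22. 1080.]
cassette [([457.1, -226.6, -3.3], 0.82), ([672.4, -381.5, 0.8], 0.64), ([400.4, -291.0, -4.4], 0.6)]
pliers [([502.1, 68.9, 1.9], 0.88), ([396.0, 246.4, 66.4], 0.75)]
nest [([508.9, -14.4, 11.2], 0.56), ([598.6, -196.1, -4.2], 0.39), ([395.9, 244.5, 64.7], 0.23)]
handle_grip [([442.9, 164.2, 41.6], 0.72)]
lever_tip [([397.7, 244.8, 66.8], 0.87)]
jar [([600.3, -197.5, -3.1], 0.58)]
beaker [([492.7, -333.7, 0.0], 0.6), ([509.3, -9.4, 10.8], 0.2)]
spray [([669.2, -386.0, 2.4], 0.9)]
sealed [([751.3, -53.5, -0.2], 0.8)]
weight [([732.9, -211.2, -1.7], 0.64)]
driver [([368.7, -30.3, -0.6], 0.88)]
scene [1248. -446.  575.]
cassette [([459.1, -225.3, -1.3], 0.91), ([401.5, -291.0, -1.1], 0.73)]
pliers [([498.6, 69.4, -0.8], 0.94), ([746.0, -50.6, -1.9], 0.44)]
nest [([506.6, -13.0, 16.0], 0.83), ([455.5, -226.2, -2.7], 0.25)]
handle_grip [([668.6, -381.9, -1.7], 0.37), ([491.4, -337.6, 4.1], 0.33)]
lever_tip [([397.0, 250.7, 62.3], 0.6)]
jar [([601.9, -196.1, 1.4], 0.62)]
beaker [([492.0, -336.8, 5.0], 0.73)]
spray [([667.7, -382.3, -2.7], 0.93)]
sealed [([744.8, -50.3, 1.0], 0.77)]
weight [([732.0, -208.7, -0.5], 0.69)]
driver [([372.7, -29.7, -3.1], 0.84)]
```

View pics/top0.png

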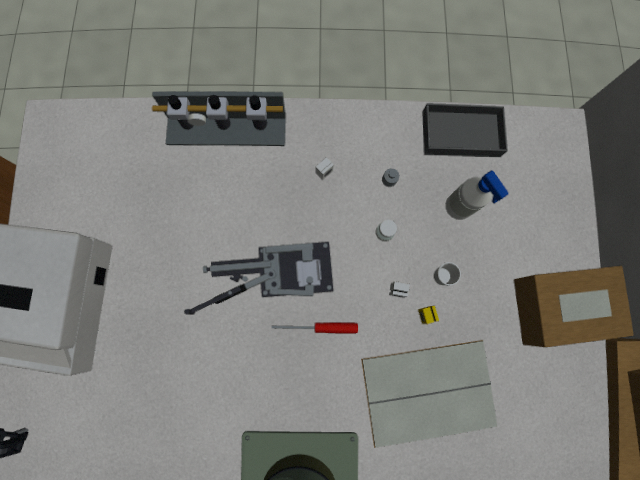

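View pics/scene0.png

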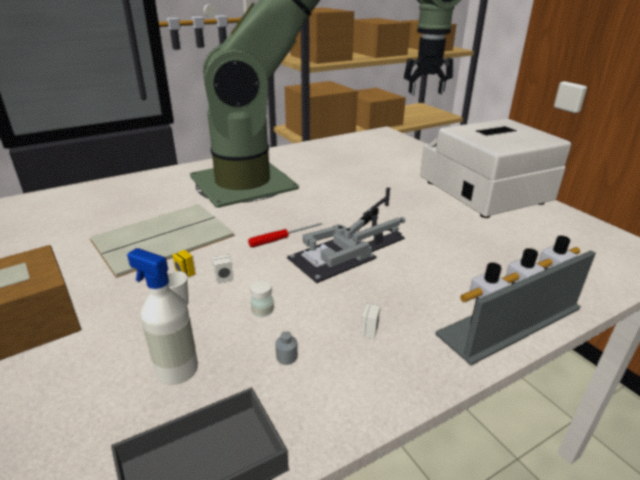

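The top view shows the cassette near (400,290), the yellow look-alike at (430,315) and the sealed one at (325,168). The pliers are at (270,270) with the handles to the left; the moving handle is the lower one, with the peg at (190,312). I'm heading for a spot between the pliers and the cassette to look with the wrist camera.

Call:
apply_moves(motion="0.03 -0.03 0.02 0 0 0;0.06 -0.06 0.04 0 0 0;0.09 -0.09 0.05 0 0 0;0.115 -0.12 0.05 0 0 0;0.14 -0.15 0.05 0 0 0;0.165 -0.18 0.05 0 0 0;0.19 -0.21 0.05 0 0 0;0.215 -0.24 0.05 0 0 0;0.24 -0.27 0.05 0 0 0;0.265 -0.30 0.05 0 0 0;0.29 -0.335 0.05 0 0 0;0.30 -0.37 0.05 0 0 0")

```text
clock: 2.2
eef_pos: [482.8, 174.0, 281.0]
eef_rot: [180.0, 0.0, 161.6]
force: [1.3, 0.3, -0.7]
grip_width: 85.7
finger_force: 0.0
```

Call:
apply_moves(motion="0 -0.04 0 0 0 0.05;0 -0.08 0 0 0 0.1;0 -0.12 0 0 0 0.15;0 -0.16 0 0 0 0.2;0 -0.20 0 0 0 0.25;0 -0.24 0 0 0 0.3;0 -0.24 0 0 0 0.32;0 -0.24 0 0 0 0.32")

```text
clock: 2.87
eef_pos: [480.5, -66.2, 281.2]
eef_rot: [-180.0, -0.0, 179.8]
force: [0.6, 1.3, 0.3]
grip_width: 85.4
finger_force: 0.0
```

```bash
python3 - <<'E'
from h import *
o=observe();print(o["eef_pos"],o["eef_rot"],o["q"],o["clock"])
p=camera("wrist");cv2.imwrite("pics/w1.png",p["color"]);print(np.round(w(p,[0,0,0])))
tips(p,["cassette","pliers","nest","handle_grip","lever_tip","sealed"])
E
```

```text
[480.541018   -66.22825422 281.22912402] [-1.79976215e+02 -4.37735901e-03  1.79839143e+02] [ 10.23725046  29.3853269  -10.42787609  98.22937696   6.41735208
  52.96879265  87.09053582] 2.8667
[398. -66. 423.]
cassette [([401.6, -290.0, -1.7], 0.88), ([460.5, -227.3, 4.0], 0.67)]
pliers [([500.2, 71.4, -0.6], 0.57), ([440.4, 162.4, 43.1], 0.4)]
nest [([513.1, -10.5, 11.0], 0.63), ([666.2, -386.5, -5.5], 0.21)]
handle_grip [([442.5, 166.4, 41.3], 0.64)]
lever_tip []
sealed [([752.6, -51.2, 0.2], 0.68)]
```

View pics/w1.png

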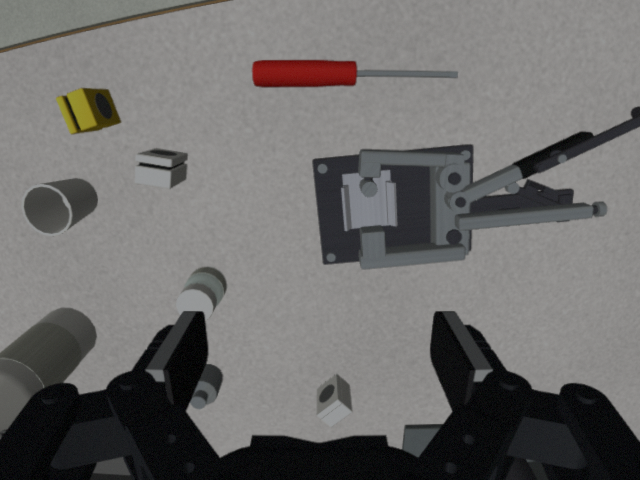

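The wrist view shows the cassette at (161,167), with its thin cover plate on the upper (-x) side, so it already faces the same way as the pliers. The nest is at about (370,205), and the yellow look-alike at (88,110) is clear of my path. I'm moving over the cassette.

Call:
apply_moves(motion="0 -0.04 -0.02 0 0 0;0 -0.08 -0.04 0 0 0;0 -0.115 -0.06 0 0 0;-0.01 -0.15 -0.08 0 0 0;-0.022 -0.16 -0.10 0 0 0;-0.022 -0.16 -0.11 0 0 0;-0.022 -0.16 -0.11 0 0 0")

```text
clock: 3.8
eef_pos: [457.7, -224.3, 169.4]
eef_rot: [179.9, -0.2, 179.9]
force: [0.7, 0.9, -0.3]
grip_width: 85.7
finger_force: 0.0
```

```bash
python3 - <<'E'
from h import *
o=observe();print(o["eef_pos"],o["eef_rot"],o["clock"])
p=camera("wrist");print(np.round(w(p,[0,0,0])))
tips(p,["cassette"])
u=pix(p,[[457,-226,50]])[0];print(u)
x0,y0=(u-70).astype(int);x0=max(x0,0);y0=max(y0,0)
c=p["color"][y0:y0+140,x0:x0+140];print(x0,y0)
cv2.imwrite("pics/w2.png",cv2.resize(c,None,fx=4,fy=4,interpolation=cv2.INTER_CUBIC))
E
```

```text
[ 457.68587707 -224.29411982  169.44445655] [ 1.79936850e+02 -1.69374504e-01  1.79944295e+02] 3.8
[ 376. -225.  312.]
cassette [([460.7, -225.8, 3.3], 0.88), ([401.2, -287.9, -2.4], 0.75)]
[316.16881623 227.4285212 ]
246 157
```

View pics/w2.png

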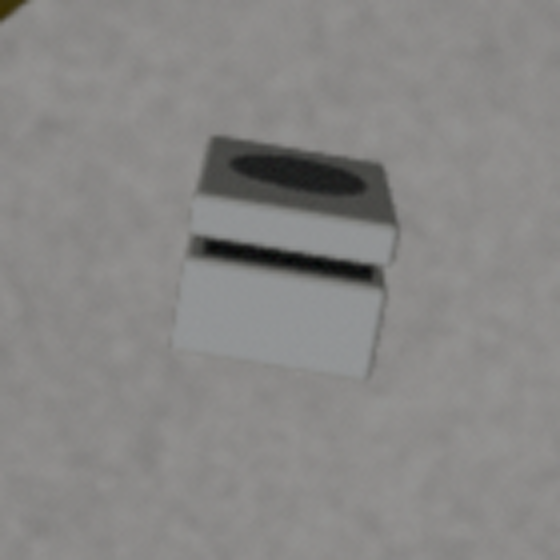

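The crop shows the top face of the cassette: body corners at about (190,255), (385,288), (368,377), (175,347), cover front edge (193,198)–(398,228). It is turned by a few degrees.

```bash
python3 - <<'E'
from h import *
p=camera("wrist")
c=np.array([[190,255],[385,288],[368,377],[175,347],[193,198],[398,228]])/4+[246,157]-0.4
X=ray(p,c,50)[:,:2];print(X.round(1))
L=np.array([[13,-18],[13,18]]) 
names=[(-5,-18),(-5,18),(13,18),(13,-18),(-17,-18),(-17,18)]
A=np.array(names,float)
# rigid fit
a=A-A.mean(0);b=X-X.mean(0);th=np.arctan2((a[:,0]*b[:,1]-a[:,1]*b[:,0]).sum(),(a*b).sum())
R=np.array([[np.cos(th),-np.sin(th)],[np.sin(th),np.cos(th)]]);t=X.mean(0)-R@A.mean(0)
print(np.degrees(th),t,(X-(A@R.T+t)).round(1)); print("aim for grip x=0..:",t, R@[2,0]+t)
# pliers directions
E
```

```text
[[ 454.6 -241.2]
 [ 460.6 -207.3]
 [ 477.2 -210. ]
 [ 471.6 -244.2]
 [ 444.5 -240.5]
 [ 449.7 -205.3]]
-9.128416033598931 [ 462.6504814 -225.2152378] [[-0.2  1. ]
 [ 0.  -0.7]
 [-1.2 -0.5]
 [-1.1  0.9]
 [ 1.4 -0.2]
 [ 1.  -0.5]]
aim for grip x=0..: [ 462.6504814 -225.2152378] [ 464.6251519  -225.53253332]
```

Call:
apply_moves(motion="0.009 -0.002 -0.03 0 0 -0.1;0.009 -0.002 -0.06 0 0 -0.16;0.009 -0.002 -0.09 0 0 -0.16;0.009 -0.002 -0.11 0 0 -0.16;0.009 -0.002 -0.13 0 0 -0.16;0.009 -0.002 -0.14 0 0 -0.16;0.009 -0.002 -0.149 0 0 -0.16;0.009 -0.002 -0.149 0 0 -0.16")

```text
clock: 4.62
eef_pos: [468.0, -225.7, 21.8]
eef_rot: [180.0, -0.0, 170.9]
force: [-0.2, -0.5, 0.3]
grip_width: 85.2
finger_force: 0.0
```

Call:
apply_moves(motion="0 0 0 0 0 0;0 0 0 0 0 0;0 0 0 0 0 0;0 0 0 0 0 0;0 0 0 0 0 0;0 0 0 0 0 0;0 0 0 0 0 0;0 0 0 0 0 0", gripper=0.02, squeeze=25)

```text
clock: 5.28
eef_pos: [468.1, -226.4, 23.0]
eef_rot: [-180.0, 0.1, 170.8]
force: [-0.9, 0.8, 9.1]
grip_width: 35.5
finger_force: 25.9
```

Call:
apply_moves(motion="0 0 0.01 0 0 0;0 0 0.03 0 0 0;0 0 0.06 0 0 0;0 0.01 0.095 0 0 0.05;0.02 0.04 0.12 0 0 0.1;0.04 0.07 0.13 0 0 0.15;0.055 0.105 0.14 0 0 0.2;0.07 0.14 0.15 0 0 0.25;0.085 0.175 0.16 0 0 0.272;0.1 0.21 0.17 0 0 0.272;0.11 0.213 0.17 0 0 0.272;0.11 0.213 0.17 0 0 0.272")

```text
clock: 6.28
eef_pos: [579.1, -10.3, 193.4]
eef_rot: [180.0, 0.1, -173.4]
force: [0.3, -1.6, -1.1]
grip_width: 35.4
finger_force: 25.4
```

```bash
python3 - <<'E'
from h import *
o=observe();print(o["eef_pos"],o["eef_rot"],o["clock"],o["force"])
p=camera("wrist");print(np.round(w(p,[0,0,0])));cv2.imwrite("pics/w3.png",p["color"])
np.save("w3.npy",p,allow_pickle=True)
tips(p,["pliers","nest","handle_grip","lever_tip","cassette"])
# prediction overlay for yaw 6.4
o0=np.array([500.3,70]);th=np.radians(6.4);R=np.array([[np.cos(th),-np.sin(th)],[np.sin(th),np.cos(th)]])
for n,a in {"nest":(0,-85,12),"fixed jaw edge":(13,-85,46),"mov jaw":(-22,-85,46),"knob":(12,155,43),"grip":(-12-105*np.sin(.36),105*np.cos(.36),43)}.items():
    print(n,pix(p,np.r_[o0+R@a[:2],a[2]]).round())
E
```

```text
[579.0939443  -10.32436638 193.42038525] [ 1.79960082e+02  1.17609029e-01 -1.73359825e+02] 6.2833 [ 0.27027392 -1.56409245 -1.1030054 ]
[497. -20. 335.]
pliers [([503.3, 70.7, -0.6], 0.79)]
nest [([511.7, -11.1, 11.7], 0.97)]
handle_grip [([442.7, 165.2, 40.9], 0.63)]
lever_tip []
cassette [([569.2, -12.6, 172.8], 0.7)]
nest [[323. 120.]]
fixed jaw edge [[324. 141.]]
mov jaw [[324.  90.]]
knob [[636. 146.]]
grip [[582.  57.]]
```

View pics/w3.png

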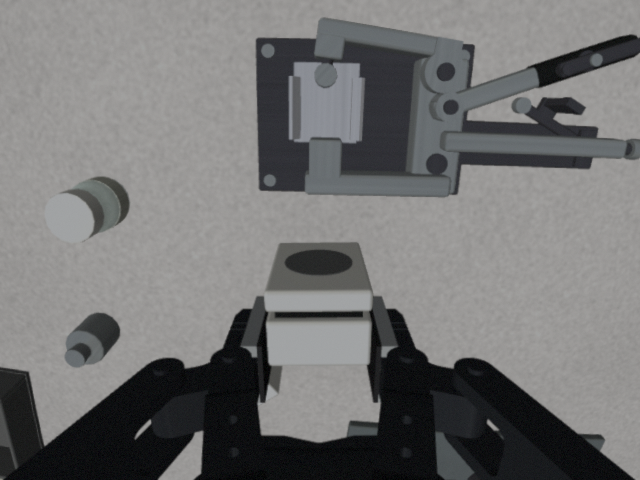

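The wrist picture shows the cassette held upright with its gap still open (rows 300–320). The nest floor is at about (326,105) between walls at columns 295 and 357, with the moving pad at (325,75) and the fixed jaw face at row ~138. I'm zooming in on the nest.

```bash
python3 - <<'E'
import cv2
c=cv2.imread("pics/w3.png")[50:200,250:450]
cv2.imwrite("pics/w3c.png",cv2.resize(c,None,fx=4,fy=4,interpolation=cv2.INTER_CUBIC))
E
```

```text
(no output)
```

View pics/w3c.png

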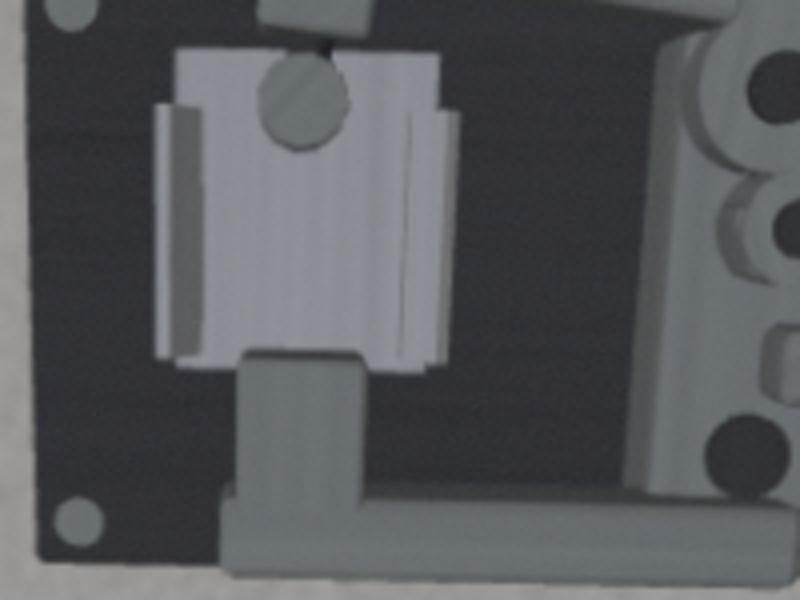

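The zoom shows the fixed jaw face at crop row 352, columns 240–367, the floor edges at columns 203 and 405, and the pad's inner edge at row 150.

```bash
python3 - <<'E'
from h import *
p=np.load("w3.npy",allow_pickle=True).item()
c=lambda *a:(np.array(a,float)/4+[250,50]-.4)
def q(n,uv,z): print(n,ray(p,uv,z)[:,:2].round(1).tolist())
q("jawface",c((240,352),(303,352),(367,352)),46)
q("pad",c((303,150),),36); q("pad46",c((303,150),),46)
q("floor edges",c((203,230),(405,230)),12)
q("wall outer top L",c((156,105),(156,358)),27);q("wall outer top R",c((440,110),(430,365)),27)
q("inner edges top",c((171,230),(436,230)),27)
q("jaw arm far edge z46",c((225,575),(790,585)),46)
q("plate left edge z8",c((28,50),(40,560)),8)
# cassette in hand: top corners
E
```

```text
jawface [[521.7, -23.4], [520.4, -12.3], [519.0, -0.9]]
pad [[485.9, -16.3]]
pad46 [[486.3, -16.4]]
floor edges [[502.1, -33.5], [497.4, 5.7]]
wall outer top L [[480.8, -43.8], [526.2, -39.4]]
wall outer top R [[475.6, 7.9], [521.5, 12.6]]
inner edges top [[502.5, -38.9], [496.7, 10.2]]
jaw arm far edge z46 [[562.4, -21.8], [551.8, 83.9]]
plate left edge z8 [[472.4, -70.7], [572.3, -60.9]]
```

```bash
python3 - <<'E'
from h import *
p=np.load("w3.npy",allow_pickle=True).item()
th=np.radians(6.6);R=np.array([[np.cos(th),-np.sin(th)],[np.sin(th),np.cos(th)]])
tcp=np.array([579.09,-10.32])
g=cv2.cvtColor(p["color"],cv2.COLOR_BGR2GRAY)
print([(r,int(g[r,318])) for r in range(284,372,2)])
for z in(219,221,223):
    X=ray(p,[[318,291],[318,308],[318,321],[318,364],[268,345],[370,345]],z)[:,:2]
    print(z,((X-tcp)@R).round(1).tolist())
E
```

```text
[(284, 93), (286, 94), (288, 92), (290, 120), (292, 148), (294, 158), (296, 164), (298, 163), (300, 163), (302, 163), (304, 163), (306, 163), (308, 162), (310, 145), (312, 43), (314, 19), (316, 27), (318, 83), (320, 105), (322, 141), (324, 156), (326, 163), (328, 163), (330, 163), (332, 163), (334, 163), (336, 162), (338, 162), (340, 163), (342, 163), (344, 163), (346, 162), (348, 162), (350, 162), (352, 162), (354, 162), (356, 163), (358, 164), (360, 163), (362, 163), (364, 151), (366, 147), (368, 151), (370, 150)]
219 [[-24.3, -0.5], [-18.0, -0.5], [-13.1, -0.5], [4.3, -0.5], [-3.6, -17.7], [-3.5, 17.4]]
221 [[-25.3, -0.5], [-19.1, -0.5], [-14.3, -0.5], [2.8, -0.5], [-4.9, -17.4], [-4.9, 17.0]]
223 [[-26.3, -0.6], [-20.2, -0.5], [-15.5, -0.5], [1.3, -0.5], [-6.3, -17.1], [-6.3, 16.7]]
```

```bash
python3 - <<'E'
from h import *
p=np.load("w3.npy",allow_pickle=True).item()
g=cv2.cvtColor(p["color"],cv2.COLOR_BGR2GRAY)
print([(r,int(g[r,318])) for r in range(236,250)])
for r in (247,285,298,345): print(r,[(c,int(g[r,c])) for c in list(range(262,286,2))],[(c,int(g[r,c])) for c in range(354,378,2)])
cv2.imwrite("pics/w3d.png",cv2.resize(p["color"][230:380,240:400],None,fx=4,fy=4,interpolation=cv2.INTER_CUBIC))
E
```

```text
[(236, 153), (237, 153), (238, 153), (239, 154), (240, 153), (241, 151), (242, 135), (243, 99), (244, 92), (245, 92), (246, 92), (247, 93), (248, 87), (249, 74)]
247 [(262, 154), (264, 152), (266, 152), (268, 153), (270, 151), (272, 151), (274, 152), (276, 152), (278, 116), (280, 95), (282, 94), (284, 93)] [(354, 91), (356, 91), (358, 87), (360, 133), (362, 146), (364, 150), (366, 149), (368, 149), (370, 150), (372, 152), (374, 149), (376, 148)]
285 [(262, 152), (264, 154), (266, 134), (268, 102), (270, 95), (272, 94), (274, 93), (276, 94), (278, 93), (280, 95), (282, 94), (284, 92)] [(354, 91), (356, 92), (358, 93), (360, 92), (362, 92), (364, 92), (366, 94), (368, 90), (370, 94), (372, 147), (374, 144), (376, 149)]
298 [(262, 65), (264, 135), (266, 164), (268, 162), (270, 163), (272, 162), (274, 164), (276, 163), (278, 163), (280, 164), (282, 163), (284, 162)] [(354, 163), (356, 164), (358, 162), (360, 163), (362, 163), (364, 163), (366, 163), (368, 163), (370, 143), (372, 105), (374, 64), (376, 66)]
345 [(262, 15), (264, 6), (266, 42), (268, 159), (270, 164), (272, 163), (274, 162), (276, 163), (278, 163), (280, 164), (282, 164), (284, 163)] [(354, 163), (356, 163), (358, 162), (360, 163), (362, 163), (364, 162), (366, 163), (368, 146), (370, 105), (372, 9), (374, 13), (376, 15)]
```

View pics/w3d.png

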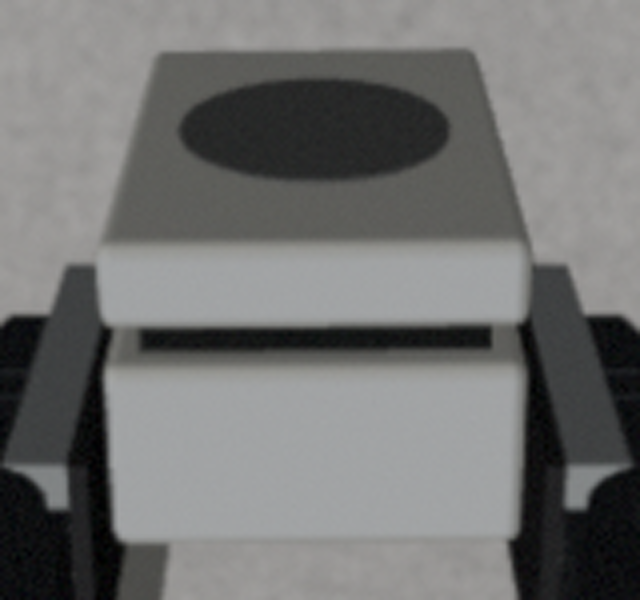

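```bash
python3 - <<'E'
from h import *
from scipy.spatial.transform import Rotation as Ro
p=np.load("w3.npy",allow_pickle=True).item()
c=lambda *a:(np.array(a,float)/4+[240,230]-.4)
uv=c((160,52),(472,52),(101,248),(528,248),(117,540),(519,540),(113,365),(523,365))
b=.5
obj=np.array([[-17,-18,0],[-17,18,0],[-17,-18,50],[-17,18,50],[13,-18,50],[13,18,50],[-5,-18,50],[-5,18,50]],float)
ok,rv,tv=cv2.solvePnP(obj,uv,K(p),np.array(p["dist"],float))
Rc=np.array(p["R"]);Rw=Rc.T@cv2.Rodrigues(rv)[0];t=w(p,tv.ravel())
print("cam view dir",Rc[2].round(3)); e=Ro.from_matrix(Rw).as_euler("xyz",degrees=True);print(e.round(1),t.round(1))
pr=cv2.projectPoints(obj,rv,tv,K(p),np.array(p["dist"],float))[0].reshape(-1,2);print((pr-uv).round(1).tolist())
th=np.radians(6.6);R=np.array([[np.cos(th),-np.sin(th)],[np.sin(th),np.cos(th)]])
print(((t[:2]-[579.09,-10.32])@R).round(1), t[2]-193.4)
E
```

```text
cam view dir [ 0.318  0.039 -0.947]
[ 0.2 -0.6  6.9] [574.8 -10.9 164.3]
[[-0.1, -0.0], [0.4, -0.3], [0.7, -0.7], [0.1, -1.1], [0.8, 0.3], [-1.2, 0.1], [-0.6, 1.0], [-0.1, 0.7]]
[-4.4 -0.1] -29.146620458187783
```

Call:
apply_moves(motion="-0.03 -0.002 -0.02 0 0 -0.01;-0.06 -0.002 -0.04 0 0 -0.01;-0.067 -0.002 -0.06 0 0 -0.01;-0.067 -0.002 -0.08 0 0 -0.01;-0.067 -0.002 -0.1 0 0 -0.01;-0.067 -0.002 -0.11 0 0 -0.01;-0.067 -0.002 -0.11 0 0 -0.01;-0.067 -0.002 -0.11 0 0 -0.01")

```text
clock: 7.25
eef_pos: [510.7, -15.4, 82.6]
eef_rot: [-180.0, -0.0, -174.2]
force: [-0.4, 0.4, -0.6]
grip_width: 35.5
finger_force: 25.3
```

```bash
python3 - <<'E'
from h import *
o=observe();print(o["eef_pos"],o["eef_rot"],o["clock"],o["force"])
for n in("wrist","scene"):
    p=camera(n);np.save(n+"4.npy",p,allow_pickle=True)
    if n=="scene":
        u=pix(p,[508,-13,50])[0];a,b=(u-[40,30]).astype(int);print(a,b); s=cv2.resize(p["color"][b:b+60,a:a+80],(480,360),interpolation=cv2.INTER_CUBIC)
    else: im=p["color"][0:400,170:470]; 
im=cv2.resize(im,(300,400));out=np.zeros((400,790,3),np.uint8);out[:,:300]=im;out[:360,305:785]=s
cv2.imwrite("pics/w4.png",out)
E
```

```text
[510.74934502 -15.38529184  82.62312404] [-1.79992479e+02 -1.70707872e-02 -1.74166262e+02] 7.25 [-0.38133382  0.4427748  -0.55417788]
281 213
```

View pics/w4.png

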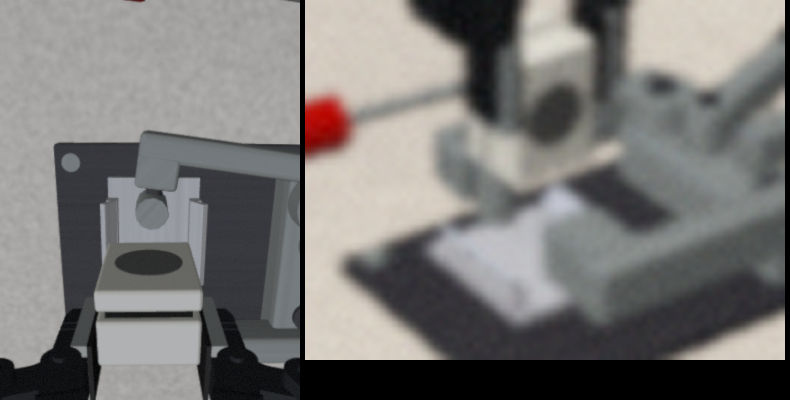

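```bash
python3 - <<'E'
from h import *
p=np.load("wrist4.npy",allow_pickle=True).item()
g=cv2.cvtColor(p["color"],cv2.COLOR_BGR2GRAY)
print([(r,int(g[r,319])) for r in range(236,250)])
print("row225",[(c,int(g[222,c])) for c in range(268,290)],[(c,int(g[222,c])) for c in range(355,382)])
print("row246",[(c,int(g[247,c])) for c in range(270,284)],[(c,int(g[247,c])) for c in range(354,368)])
R=np.array([[np.cos(t:=np.radians(5.9)),-np.sin(t)],[np.sin(t),np.cos(t)]])
for z in(56,60):
    X=ray(p,[[319,242.5]],z)[0,:2];print("front bottom",z,X.round(1),"rel tcp",((X-[510.75,-15.4])@R).round(1),"rel nest",((X-[508,-13.2])@R).round(1))
n=np.array([508,-13.2])
for a,z in (((0,0),12),((-20,-19.5),27),((-20,19.5),27),((-22,0),46),((-22,0),34)): print(a,z,pix(p,np.r_[n+R@a,z]).round(1)-[[170,0]])
o=p; X=ray(p,[[272,222],[377,222]],27)[:,:2];print(((X-n)@R).round(1))
tips(p,["nest","pliers","cassette"])
E
```

```text
[(236, 157), (237, 157), (238, 156), (239, 156), (240, 158), (241, 153), (242, 137), (243, 107), (244, 103), (245, 100), (246, 102), (247, 101), (248, 99), (249, 83)]
row225 [(268, 57), (269, 63), (270, 107), (271, 147), (272, 156), (273, 158), (274, 156), (275, 126), (276, 106), (277, 101), (278, 103), (279, 103), (280, 102), (281, 105), (282, 104), (283, 103), (284, 104), (285, 105), (286, 105), (287, 112), (288, 107), (289, 147)] [(355, 158), (356, 157), (357, 154), (358, 137), (359, 140), (360, 153), (361, 156), (362, 156), (363, 157), (364, 157), (365, 157), (366, 156), (367, 155), (368, 154), (369, 153), (370, 155), (371, 156), (372, 148), (373, 129), (374, 125), (375, 122), (376, 117), (377, 75), (378, 59), (379, 55), (380, 58), (381, 59)]
row246 [(270, 64), (271, 107), (272, 148), (273, 157), (274, 157), (275, 147), (276, 122), (277, 122), (278, 121), (279, 109), (280, 102), (281, 102), (282, 103), (283, 102)] [(354, 101), (355, 102), (356, 101), (357, 100), (358, 96), (359, 101), (360, 141), (361, 154), (362, 157), (363, 159), (364, 159), (365, 157), (366, 156), (367, 155)]
front bottom 56 [488.5 -17.7] rel tcp [-22.3  -0. ] rel nest [-19.8  -2.5]
front bottom 60 [487.1 -17.9] rel tcp [-23.8  -0. ] rel nest [-21.3  -2.5]
(0, 0) 12 [[153.2 249.4]]
(-20, -19.5) 27 [[116.2 223.6]]
(-20, 19.5) 27 [[191.1 223.5]]
(-22, 0) 46 [[154.2 231.1]]
(-22, 0) 34 [[153.9 223.8]]
[[-20.9 -26.9]
 [-20.8  27.8]]
nest [([510.4, -12.3, 9.3], 0.82)]
pliers [([502.6, 69.6, -2.1], 0.97)]
cassette [([502.9, -18.8, 61.2], 0.81)]
```

The cassette is upright, about 2 mm too far toward -y and nearly right in x. I'm shifting it and lowering it in steps, watching the force.

Call:
apply_moves(motion="0.0005 0.0022 0 0 0 0;0.0005 0.0022 -0.005 0 0 0;0.0005 0.0022 -0.01 0 0 0;0.0005 0.0022 -0.014 0 0 0;0.0005 0.0022 -0.018 0 0 0;0.0005 0.0022 -0.022 0 0 0;0.0005 0.0022 -0.022 0 0 0")

```text
clock: 8.08
eef_pos: [510.9, -13.0, 59.4]
eef_rot: [-180.0, -0.1, -174.1]
force: [0.5, -0.5, -1.0]
grip_width: 35.5
finger_force: 25.3
```

Call:
apply_moves(motion="0 0 -0.004 0 0 0;0 0 -0.008 0 0 0;0 0 -0.012 0 0 0;0 0 -0.016 0 0 0;0 0 -0.018 0 0 0;0 0 -0.018 0 0 0")

```text
clock: 8.58
eef_pos: [511.0, -13.0, 41.8]
eef_rot: [-180.0, -0.0, -174.1]
force: [-0.8, -0.4, -0.3]
grip_width: 35.8
finger_force: 25.3
```

Call:
apply_moves(motion="0 0 -0.002 0 0 0;0 0 -0.004 0 0 0;0 0 -0.006 0 0 0;0 0 -0.007 0 0 0;0 0 -0.007 0 0 0")

```text
clock: 9.0
eef_pos: [511.3, -13.0, 35.1]
eef_rot: [-180.0, -0.0, -174.1]
force: [0.5, 0.3, 0.2]
grip_width: 35.8
finger_force: 25.4
```

Call:
apply_moves(motion="0 0 -0.0005 0 0 0;0 0 -0.001 0 0 0;0 0 -0.001 0 0 0")

```text
clock: 9.25
eef_pos: [511.4, -13.0, 34.9]
eef_rot: [-180.0, 0.0, -174.1]
force: [-1.9, -0.0, 15.2]
grip_width: 35.5
finger_force: 27.2
```

Call:
apply_moves(motion="0 0 -0.0005 0 0 0;0 0 -0.001 0 0 0;0 0 -0.001 0 0 0")

```text
clock: 9.5
eef_pos: [511.8, -13.0, 34.5]
eef_rot: [-180.0, 0.1, -174.1]
force: [-3.0, 0.1, 29.7]
grip_width: 35.5
finger_force: 29.1
```

Call:
apply_moves(motion="0 0 0.0017 0 0 0;0 0 0.0017 0 0 0;0 0 0.0017 0 0 0;0 0 0.0017 0 0 0;0 0 0.0017 0 0 0", gripper=0.052)

```text
clock: 9.92
eef_pos: [511.2, -12.9, 34.8]
eef_rot: [-180.0, -0.0, -174.1]
force: [0.5, -0.2, 0.3]
grip_width: 51.9
finger_force: 0.0
```

Call:
apply_moves(motion="0 0 0.01 0 0 0;0 0 0.03 0 0 0;0 0 0.06 0 0 0;0 0 0.09 0 0 0;0 0 0.125 0 0 0;0 0 0.125 0 0 0")

```text
clock: 10.42
eef_pos: [513.0, -13.0, 165.8]
eef_rot: [-180.0, 0.4, -174.2]
force: [1.3, -0.1, 0.6]
grip_width: 51.9
finger_force: 0.0
```

```bash
python3 - <<'E'
from h import *
o=observe();print(o["eef_pos"],o["eef_rot"],o["clock"],o["force"],o["q"])
p=camera("wrist");q=camera("scene");t=camera("top")
tips(p,["cassette","nest","handle_grip"]);tips(q,["cassette"]);tips(t,["cassette","nest","handle_grip","lever_tip"])
a,b=(pix(q,[508,-13,40])[0]-[40,30]).astype(int)
s=cv2.resize(q["color"][b:b+60,a:a+80],(400,300),interpolation=cv2.INTER_CUBIC)
u=pix(p,[508,-13,40])[0].astype(int);print(u)
y0=max(u[1]-75,0);x0=u[0]-100
m=cv2.resize(p["color"][y0:y0+150,x0:x0+200],(400,300),interpolation=cv2.INTER_CUBIC)
cv2.imwrite("pics/w5.png",np.hstack([m,s]))
E
```

```text
[512.9534832  -13.00039305 165.79645189] [-179.95950686    0.40507385 -174.16140831] 10.4167 [ 1.33016509 -0.09466528  0.56803445] [  2.41283109  40.57947811  -8.18890053 103.09849885   8.99660121
  36.54254321  84.80266234]
cassette [([506.0, -14.9, 14.2], 0.67)]
nest []
handle_grip [([442.1, 165.4, 41.8], 0.71)]
cassette [([398.3, -289.2, -0.9], 0.96), ([500.1, -12.2, 9.4], 0.79), ([368.6, -30.6, -2.4], 0.19)]
cassette []
nest []
handle_grip [([442.9, 166.1, 43.4], 0.67)]
lever_tip [([397.8, 247.6, 65.7], 0.55)]
[319 217]
```

View pics/w5.png

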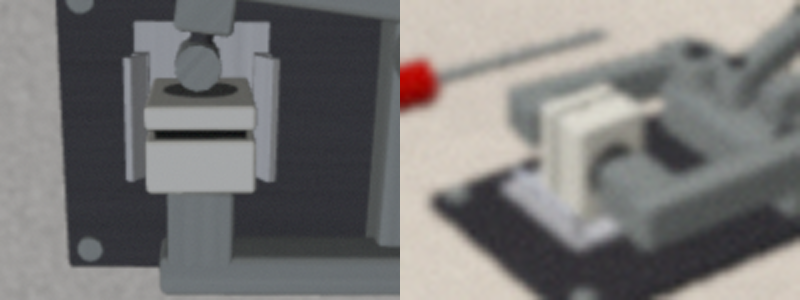

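The cassette stands upright in the nest between both jaws with the cover gap still open. Next I take the closed fingers to the outer side of the moving handle.

Call:
apply_moves(motion="-0.017 0.03 0 0 0 0.05;-0.034 0.06 0 0 0 0.1;-0.051 0.09 0 0 0 0.15;-0.068 0.12 0 0 0 0.175;-0.085 0.15 -0.01 0 0 0.175;-0.094 0.165 -0.035 0 0 0.175;-0.094 0.165 -0.06 0 0 0.175;-0.094 0.165 -0.06 0 0 0.175;-0.094 0.165 -0.06 0 0 0.175", gripper=0)

```text
clock: 11.72
eef_pos: [416.9, 151.7, 99.8]
eef_rot: [-180.0, -0.1, -164.1]
force: [-0.3, -0.3, -0.5]
grip_width: -0.4
finger_force: 0.0
```

```bash
python3 - <<'E'
from h import *
o=observe();print(o["eef_pos"],o["eef_rot"],o["clock"],o["force"],o["q"],o["grip_width"])
p=camera("wrist");tips(p,["handle_grip","lever_tip","pliers"])
tc=o["eef_pos"]
cv2.imwrite("pics/w6.png",p["color"])
E
```

```text
[416.94381485 151.67462834  99.76379537] [-1.79957907e+02 -1.19065583e-01 -1.64112943e+02] 11.7167 [-0.34667091 -0.34488233 -0.46236394] [-21.5805191   43.99477889  -4.48933046 119.66255286  10.89674559
  16.84188747  70.62710768] -0.3903799116729854
handle_grip [([441.5, 163.5, 42.5], 0.59)]
lever_tip [([404.4, 244.2, 59.5], 0.61)]
pliers [([501.3, 72.2, -1.9], 0.6)]
```

View pics/w6.png

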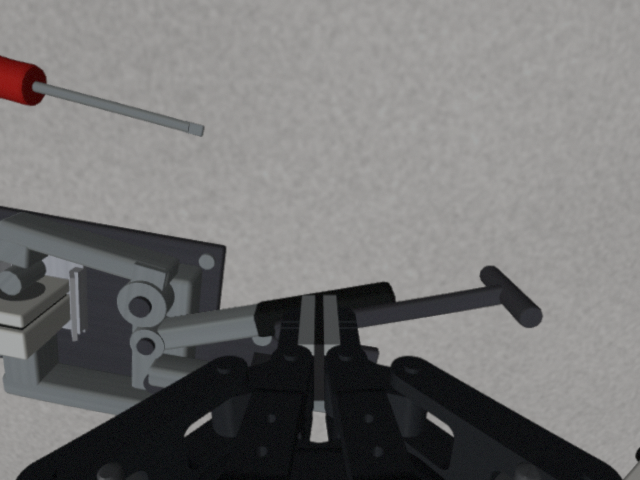

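The fingers hang just on the robot side of the black sleeve at (325,310), and the peg is at (515,295), clear of them. I'm lowering beside the handle.

Call:
apply_moves(motion="0 0 -0.02 0 0 0;0 0 -0.04 0 0 0;0 0 -0.055 0 0 0;0 0 -0.062 0 0 0;0 0 -0.062 0 0 0")

```text
clock: 12.33
eef_pos: [417.2, 151.7, 37.6]
eef_rot: [-180.0, -0.0, -164.1]
force: [-0.7, 0.6, 0.6]
grip_width: 0.2
finger_force: 0.0
```

Call:
apply_moves(motion="0.002 0.0006 0 0 0 0;0.004 0.0012 0 0 0 0;0.006 0.0017 0 0 0 0;0.008 0.0023 0 0 0 0;0.008 0.0023 0 0 0 0")

```text
clock: 12.75
eef_pos: [425.5, 154.3, 38.4]
eef_rot: [-180.0, 0.0, -164.1]
force: [0.4, -0.3, 0.4]
grip_width: 0.2
finger_force: 0.2
```

Call:
apply_moves(motion="0.0015 0.0004 0 0 0 0;0.003 0.0009 0 0 0 0;0.0045 0.0013 0 0 0 0;0.006 0.0017 0 0 0 0;0.006 0.0017 0 0 0 0")

```text
clock: 13.17
eef_pos: [429.5, 155.7, 37.9]
eef_rot: [-180.0, -0.2, -164.1]
force: [-12.1, 0.5, 5.6]
grip_width: 0.3
finger_force: 6.0
```

Call:
apply_moves(motion="0.0015 0.0004 0 0 0 0;0.003 0.0009 0 0 0 0;0.0045 0.0013 0 0 0 0;0.0045 0.0013 0 0 0 0")

```text
clock: 13.5
eef_pos: [433.6, 157.2, 37.8]
eef_rot: [-180.0, -0.3, -164.1]
force: [-14.5, 1.7, 5.5]
grip_width: -0.1
finger_force: 6.7
```

Call:
apply_moves(motion="0.0015 0.0004 0 0 0 0;0.003 0.0009 0 0 0 0;0.0045 0.0013 0 0 0 0;0.0045 0.0013 0 0 0 0")

```text
clock: 13.83
eef_pos: [438.1, 158.6, 37.8]
eef_rot: [180.0, -0.3, -164.0]
force: [-15.1, 1.5, 5.0]
grip_width: 0.1
finger_force: 6.8
```

Call:
apply_moves(motion="0.0010 0.0003 0 0 0 0;0.002 0.0006 0 0 0 0;0.003 0.0009 0 0 0 0;0.003 0.0009 0 0 0 0")

```text
clock: 14.17
eef_pos: [441.2, 159.6, 37.8]
eef_rot: [180.0, -0.3, -164.0]
force: [-14.4, 2.6, 3.1]
grip_width: -0.2
finger_force: 6.3
```

Call:
apply_moves(motion="0.0010 0.0003 0 0 0 0;0.002 0.0006 0 0 0 0;0.0025 0.0007 0 0 0 0;0.0025 0.0007 0 0 0 0")

```text
clock: 14.5
eef_pos: [443.9, 160.5, 37.8]
eef_rot: [180.0, -0.2, -164.0]
force: [-12.8, 3.0, 1.3]
grip_width: -0.4
finger_force: 5.5
```

Call:
apply_moves(motion="0.0010 0.0003 0 0 0 0;0.002 0.0006 0 0 0 0;0.0025 0.0007 0 0 0 0;0.0025 0.0007 0 0 0 0")

```text
clock: 14.83
eef_pos: [446.7, 161.3, 37.8]
eef_rot: [180.0, -0.2, -164.1]
force: [-10.4, 5.3, 0.4]
grip_width: 0.1
finger_force: 4.5
```

Call:
apply_moves(motion="0.0010 0.0003 0 0 0 0;0.002 0.0006 0 0 0 0;0.0025 0.0007 0 0 0 0;0.0025 0.0007 0 0 0 0")

```text
clock: 15.17
eef_pos: [450.0, 161.8, 37.8]
eef_rot: [180.0, -0.1, -164.1]
force: [-5.0, 1.9, -1.8]
grip_width: -0.2
finger_force: 2.4
```

Call:
apply_moves(motion="0.0010 0.0003 0 0 0 0;0.0018 0.0005 0 0 0 0;0.0018 0.0005 0 0 0 0")

```text
clock: 15.42
eef_pos: [452.6, 162.2, 38.0]
eef_rot: [180.0, -0.0, -164.1]
force: [-1.8, 0.7, -1.1]
grip_width: 0.1
finger_force: 0.7
```

Call:
apply_moves(motion="0.0007 0.0002 0 0 0 0;0.0014 0.0004 0 0 0 0;0.0014 0.0004 0 0 0 0;0.0014 0.0004 0 0 0 0")

```text
clock: 15.75
eef_pos: [454.2, 162.5, 38.0]
eef_rot: [-180.0, 0.0, -164.1]
force: [0.8, -0.3, 0.2]
grip_width: 0.1
finger_force: 0.0
```

The force has dropped to zero, so the handle seems to have gone over centre. I'm backing off and looking.

Call:
apply_moves(motion="-0.01 -0.003 0 0 0 0;-0.03 -0.009 0 0 0 0;-0.03 -0.009 0.03 0 0 0;-0.03 -0.009 0.06 0 0 0;-0.03 -0.009 0.10 0 0 0;-0.03 -0.009 0.12 0 0 0;-0.03 -0.009 0.12 0 0 0;-0.03 -0.009 0.12 0 0 0")

```text
clock: 16.42
eef_pos: [424.4, 153.5, 158.8]
eef_rot: [180.0, 0.1, -164.1]
force: [0.8, 0.2, 0.2]
grip_width: -0.0
finger_force: 0.0
```

```bash
python3 - <<'E'
from h import *
o=observe();print(o["eef_pos"],o["eef_rot"],o["clock"])
p=camera("wrist");tips(p,["handle_grip","lever_tip","pliers"])
t=camera("top");tips(t,["handle_grip","lever_tip","pliers"])
s=camera("scene");tips(s,["handle_grip","lever_tip"])
cv2.imwrite("pics/w7.png",p["color"]);np.save("w7.npy",p,allow_pickle=True);np.save("t7.npy",t,allow_pickle=True)
E
```

```text
[424.44613225 153.54825801 158.80327231] [ 1.79992424e+02  1.32939854e-01 -1.64140040e+02] 16.4167
handle_grip [([468.8, 173.8, 43.5], 0.58)]
lever_tip [([459.5, 264.8, 59.9], 0.63)]
pliers [([502.2, 71.3, -3.3], 0.78)]
handle_grip [([476.2, 173.9, 40.2], 0.57), ([751.2, -52.6, -2.3], 0.16)]
lever_tip []
pliers [([503.5, 70.3, 3.6], 0.6)]
handle_grip [([473.2, 169.3, 38.2], 0.9)]
lever_tip [([457.9, 270.2, 62.1], 0.51)]
```

View pics/w7.png

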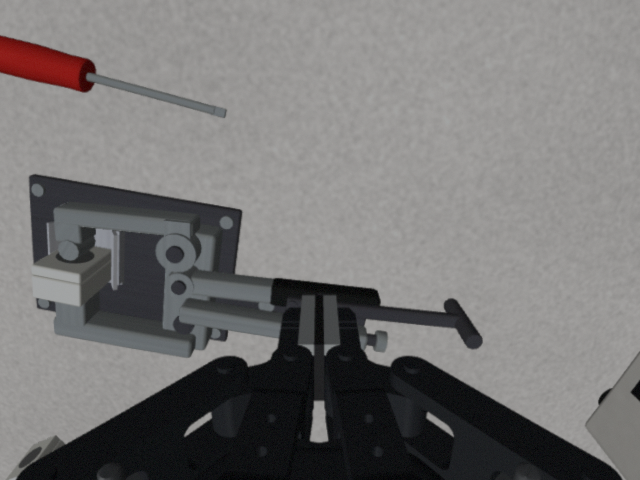

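The handles stayed together on their own: locked, with the knob at (380,341) just beyond the sleeve and the cover gap on the cassette at (70,265) closed. The peg runs from its top at (474,340) to its foot at (453,304).

```bash
python3 - <<'E'
from h import *
p=np.load("w7.npy",allow_pickle=True).item()
print(ray(p,[[474,340]],85).round(1),ray(p,[[453,304]],33).round(1))
for a in(5,7,8,9): 
    x=[487.3-200*np.sin(np.radians(a)),70.1+200*np.cos(np.radians(a))]; print(a,np.round(x),pix(p,[[*x,85],[*x,33]]).round().tolist())
E
```

```text
[[456.2 266.5  85. ]] [[457.3 270.1  33. ]]
5 [470. 269.] [[470.0, 358.0], [446.0, 318.0]]
7 [463. 269.] [[473.0, 349.0], [449.0, 310.0]]
8 [459. 268.] [[474.0, 345.0], [450.0, 306.0]]
9 [456. 268.] [[476.0, 340.0], [451.0, 302.0]]
```

Call:
apply_moves(motion="0.016 0.035 0 0 0 0;0.032 0.07 0 0 0 0;0.048 0.1 0 0 0 0;0.055 0.12 -0.01 0 0 0;0.055 0.12 -0.04 0 0 0;0.055 0.12 -0.04 0 0 0;0.055 0.12 -0.04 0 0 0;0.055 0.12 -0.04 0 0 0")

```text
clock: 17.63
eef_pos: [479.2, 273.0, 119.0]
eef_rot: [-180.0, 0.0, -164.2]
force: [1.5, 0.7, -0.2]
grip_width: 0.2
finger_force: 0.0
```

```bash
python3 - <<'E'
from h import *
o=observe();print(o["eef_pos"],o["clock"],o["force"],o["q"])
p=camera("wrist");tips(p,["lever_tip","handle_grip"])
p=camera("top");tips(p,["lever_tip","handle_grip"])
E
```

```text
[479.17129752 272.95646914 119.02744465] 17.6333 [ 1.50397199  0.69013594 -0.24955261] [-29.75819863  47.42287278  -6.20117273  97.34132278   7.88380165
  35.64994936  65.45537413]
lever_tip [([461.6, 264.0, 59.0], 0.76)]
handle_grip [([471.7, 172.8, 38.4], 0.73)]
lever_tip [([455.6, 266.1, 66.5], 0.78)]
handle_grip [([473.3, 172.5, 42.7], 0.8)]
```

Call:
apply_moves(motion="0.004 0 -0.01 0 0 0;0.004 0 -0.02 0 0 0;0.004 0 -0.03 0 0 0;0.004 0 -0.036 0 0 0;0.004 0 -0.036 0 0 0")

```text
clock: 18.35
eef_pos: [482.2, 273.1, 80.1]
eef_rot: [-180.0, -0.1, -164.1]
force: [0.7, -0.2, 0.0]
grip_width: 0.0
finger_force: 0.0
```

Call:
apply_moves(motion="0 0 -0.006 0 0 0;0 0 -0.016 0 0 0;0 0 -0.027 0 0 0;0 0 -0.036 0 0 0;0 0 -0.036 0 0 0")

```text
clock: 18.77
eef_pos: [482.2, 273.1, 43.9]
eef_rot: [-180.0, -0.1, -164.1]
force: [-0.0, -0.1, -0.5]
grip_width: -0.3
finger_force: 0.0
```

Call:
apply_moves(motion="-0.003 -0.001 0 0 0 0;-0.006 -0.002 0 0 0 0;-0.009 -0.003 0 0 0 0;-0.012 -0.004 0 0 0 0;-0.015 -0.005 0 0 0 0;-0.015 -0.005 0 0 0 0")

```text
clock: 19.27
eef_pos: [467.5, 268.4, 46.2]
eef_rot: [-180.0, -0.0, -164.1]
force: [0.1, -0.2, -0.5]
grip_width: 0.0
finger_force: 0.1
```

Call:
apply_moves(motion="-0.003 -0.001 0 0 0 0;-0.006 -0.002 0 0 0 0;-0.009 -0.003 0 0 0 0;-0.012 -0.004 0 0 0 0;-0.015 -0.005 0 0 0 0;-0.018 -0.006 0 0 0 0;-0.018 -0.006 0 0 0 0")

```text
clock: 19.85
eef_pos: [449.4, 262.3, 46.0]
eef_rot: [-180.0, -0.0, -164.1]
force: [1.0, -0.4, -0.7]
grip_width: 0.3
finger_force: 0.3
```

Call:
apply_moves(motion="-0.002 -0.0008 0 0 0 0;-0.004 -0.0016 0 0 0 0;-0.006 -0.0024 0 0 0 0;-0.008 -0.0032 0 0 0 0;-0.008 -0.0032 0 0 0 0")

```text
clock: 20.27
eef_pos: [441.5, 259.1, 45.9]
eef_rot: [-180.0, -0.0, -164.1]
force: [-0.7, 0.6, -0.3]
grip_width: -0.1
finger_force: 0.0
```

```bash
python3 - <<'E'
from h import *
p=camera("top");tips(p,["lever_tip","handle_grip"])
p=camera("scene");tips(p,["lever_tip","handle_grip"])
p=camera("wrist");tips(p,["lever_tip","handle_grip"])
E
```

```text
lever_tip []
handle_grip [([444.7, 164.4, 41.6], 0.85), ([601.2, -195.8, -0.9], 0.31)]
lever_tip [([397.9, 253.1, 61.5], 0.76)]
handle_grip [([442.4, 159.5, 41.9], 0.79), ([672.9, -382.2, -5.5], 0.49), ([507.2, -14.5, 12.9], 0.24)]
lever_tip [([404.6, 248.1, 61.3], 0.6)]
handle_grip [([439.8, 162.2, 43.1], 0.81)]
```

The pliers have popped open: the peg and grip are back at their starting places. I'm retreating upward and checking.

Call:
apply_moves(motion="0.01 0.003 0 0 0 0;0.02 0.006 0.01 0 0 0;0.02 0.006 0.04 0 0 0;0.02 0.006 0.08 0 0 0;0.02 0.006 0.12 0 0 0;0.02 0.006 0.155 0 0 0;0.02 0.03 0.19 0 0 0;0.02 0.06 0.2 0 0 0;0.02 0.06 0.2 0 0 0;0.02 0.06 0.2 0 0 0")

```text
clock: 21.55
eef_pos: [461.6, 320.6, 246.3]
eef_rot: [180.0, 0.0, -164.0]
force: [0.3, -0.2, -0.3]
grip_width: -0.1
finger_force: 0.0
```

```bash
python3 - <<'E'
from h import *
print(observe()["clock"],observe()["force"])
t=camera("top");q=camera("scene");p=camera("wrist")
tips(t,["lever_tip","handle_grip","cassette","jar","beaker","weight","sealed","driver"]);tips(q,["cassette","lever_tip"]);tips(p,["lever_tip","handle_grip","cassette"])
a,b=(pix(q,[490,50,40])[0]-[60,45]).astype(int)
s=cv2.resize(q["color"][b:b+90,a:a+120],(400,300),interpolation=cv2.INTER_CUBIC)
a,b=(pix(t,[470,90,40])[0]-[100,75]).astype(int)
m=cv2.resize(t["color"][b:b+150,a:a+200],(400,300),interpolation=cv2.INTER_CUBIC)
cv2.imwrite("pics/w8.png",np.hstack([m,s]))
E
```

```text
21.55 [ 0.32392026 -0.22211972 -0.33737665]
lever_tip [([400.0, 245.0, 66.1], 0.52)]
handle_grip [([442.9, 165.3, 41.2], 0.88)]
cassette [([504.9, -14.1, 8.9], 0.59), ([400.6, -291.3, -4.3], 0.5)]
jar [([598.8, -196.3, -3.6], 0.58), ([445.4, 163.4, 42.0], 0.5)]
beaker [([492.9, -340.0, 1.1], 0.57)]
weight [([734.8, -210.5, -0.1], 0.79)]
sealed [([751.1, -51.4, -3.9], 0.8)]
driver [([369.8, -32.6, 0.3], 0.74), ([509.7, -12.0, 12.5], 0.7), ([443.3, 163.7, 41.2], 0.39)]
cassette [([503.3, -8.8, 10.0], 0.87), ([400.1, -288.3, 0.4], 0.61)]
lever_tip [([396.4, 253.5, 61.5], 0.65)]
lever_tip [([403.0, 247.0, 60.9], 0.81)]
handle_grip [([438.9, 164.1, 39.3], 0.67)]
cassette []
```

View pics/w8.png

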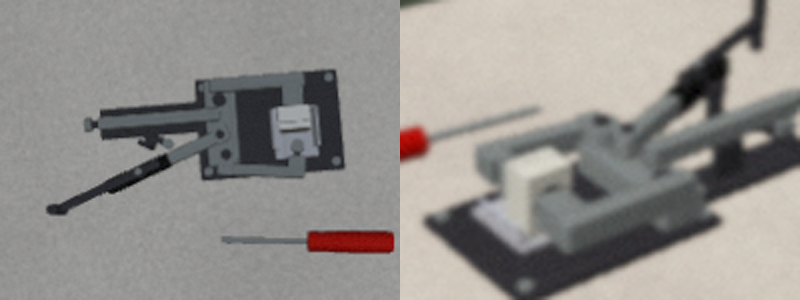

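Both views show the pliers open with the cassette upright in the nest at (295,120) of the left half. Only a thin seam is left at the cover, and the bystanders are where they were. I'm handing in.

```bash
python3 -c "
from cell import *
print(finish_job())"
```

```text
the job is handed in; nothing more can be done
None
```

The job is handed in at about 21.5 s of the 64 s allowed. The pliers locked on their own with at most about 16 N read on the handle, then sprang open when I pulled the lever. In the last pictures the cassette stands in the nest with only a thin seam at the cover. I judged the cover being home from those pictures, not from a measurement, and no verdict came back.

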